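Tighten the screw press on the glued notebook

TASK

Two small screw presses stand on the bench; one has a freshly glued notebook under its foot, the other is empty. Take the T-handle of the press with the notebook and turn it clockwise (seen from above) until the rising resistance shows that the notebook is firmly clamped, without crushing it, then let go. Leave the notebook where it lies and do not turn the handle of the empty press.

Things in the scene. Friction and masses are not known exactly. Their poses are not given: they have to be found in the camera images.
- handle_a (a point): Centre of the level steel T-bar, on the upright screw axis of the press holding the notebook, 150 mm above the table. Middle 60 mm of the bar is flat-sided, 12 wide, 18 tall; 128 long in all. Under it a 12 mm stem, then a 34 mm collar (top at 112 mm) and the bridge (152 x 34 mm, top at 102, end nuts to 109). x: along the bar, z: up. Turns about z, clockwise tightens, without rising or sinking
- foot_a: Dark sprung steel plate, 64 x 60 x 8 mm, that presses the notebook; origin: centre of its underside. Sinks 4 mm per rad of handle; meets the notebook after 0.2 to 0.8 rad. Turning torque: 0.2 N m free, then rising 0.35 N m (90 N on the notebook) per rad. 0.5 rad past contact is right, under 0.3 (25 N) slack, over 1.1 (110 N) crushes. Let go, the screw holds (eases to about 50 N if tighter)
- notebook: Black hard-cover pocket notebook, 120 x 80 x 16 mm, lying loose under the foot on the grey base plate (110 x 150 x 14 mm) of its press. Origin: centre of its underside; x along its length. It is not handled.
- ball_b (a point): Centre of one end ball (16 mm) of the T-handle of the other press, the one with nothing under its foot, of the same make and size; 56 mm from its screw axis and 150 mm above the table. x: along that bar, away from the axis. This handle must not be turned.
There are look-alikes about, which are no part of the job. What is shaped like the notebook but red is not meant.

How it is judged:
By the outcome, as a careful person would: the job done as asked, in the order asked, and still so for the second after the job is handed in, with the robot touching nothing.
It also fails if it takes over 35 s, if anything falls off the work surface, if the arm or the gripper's body presses on something with over 40 N, if the wrist force passes 120 N, or if a joint passes its speed limit or range.

ROBOT

A 7-joint arm with a two-finger parallel gripper is mounted at the origin on a cart in front of the work surface, level with it; the furniture and walls round the work are solid. World frame = base frame: x ahead of the robot, y to its left, z up, the work surface at z = 0. Lengths are in mm, angles in rad, forces in N, time in s.
With the tool pointing down it reaches from about 400 to 750 mm from the base axis. Payload 19.5 kg.
Tool frame: the origin (TCP) lies on the centre line of the jaws, within the pads' length; the fingertips stand 22 mm ahead of it and the grasp point (between the pads) lies 3 mm ahead of it; z points along the fingers, y is the line along which they close (so a half turn about z gives the same grasp; the last joint's range is limited). The gripper opens to 85 mm and grips with 20 to 120 N. Pads are 22 mm wide; open, the fingers measure 114 mm over their backs; the gripper's body (76 mm by 85 mm) begins 54 mm behind the grasp point. The pads swing forward as they close: fully open they stand 13 mm farther back than shut.
Start: joints at [-1.195, 0.707, -0.028, 1.485, 0.022, 0.951, -0.075], TCP at [233.293, 525.521, 253.268] pointing down, gripper open.
Joint ranges: [-2.71, 2.71], [-0.32, 2.16], [-1.57, 1.52], [0, 2.45], [-1.46, 4.6], [0, 2.02], [-2.83, 2.83]. Speed limits (rad/s): [1.89, 1.89, 2.57, 2.57, 3.01, 3.01, 3.01].

INTERFACE

Orientations are given as a rotation vector (axis times angle).
In Python, from cell import env gives the robot as it stands. Calls block until the motion is done:
- env.goto(position, orientation): joint-space move of the TCP to a pose.
- env.servo_line(position, rotation=None, speed=150, until_force=None): straight line of the TCP; rotation=None keeps the orientation; speed is the mean speed in mm/s. With until_force (N) it stops when the force on the tool has changed by that much, and returns True; else False.
- env.move_j(angles): joint-space move.
- env.open_gripper() and env.clamp(): open the fingers fully, or close them until they stop; the grip force is fixed at half the most.
- env.wait(seconds).
- env.inverse_kinematics(position, orientation): joint angles nearest the present ones, or None.
- env.read_camera(name): name is "scene" or "top" or "wrist"; returns (picture, depth): 400x640x3 uint8, blue, green, red; 400x640 float32, mm along the optical axis (not along the pixel's ray), 0 where there is no reading.
- env.camera_params(name): a dict with "fx", "fy", "cx", "cy" (pixels), "k1" (the pictures are not rectified: a ray, as slopes to the right and down, at radius r is drawn at 1 + k1 r^2 times it, then the intrinsics apply), "T" (4x4, takes a point from camera to world coordinates). Camera axes: x right, y up, looking along -z (the intrinsics and any distortion apply to the point x, -y, -z); pixel columns grow to the right and rows downward; lengths in mm; the calibration is good to about 2 mm. A picture is of the moment at which its call begins: read the wrist's pose just before it. camera_params takes no time and is no camera call; for the wrist camera it gives the pose at the moment of the call.
A pose or a line that the arm cannot do raises env.PlanningError and nothing moves.
- env.sign_off(): hands the job in; it is judged then, once.
Readings, each from a call of its own:
- env.get_time_s(): time.
- env.get_q(): joint angles.
- env.get_qd(): joint speeds.
- env.get_joint_efforts(): joint torques, N m.
- env.get_tool_pos(): TCP position.
- env.get_tool_rot(): TCP orientation.
- env.get_ft_force(): force on the tool from outside, world axes, zero at the start.
- env.get_moment(): the same for the moment, N m.
- env.get_gripper_width(): opening from 0.0 (shut) to 1.0 (fully open).
- env.get_finger_force(): force on a finger pad.
Only numpy, scipy, OpenCV 4.12 (cv2) and the standard library are available. Lean on these libraries where they do the work, as an engineer would, in place of code of your own. Each camera call takes 0.05 s, during which the arm holds its last target. There are 200 camera calls.

## Working session

There is one attempt and no reset: what is moved stays moved. The work goes in short steps, each a Python script; the robot and the scene stay as the last script left them, time stands still between calls to the robot, and variables do not carry over. Pictures are saved under pics/ and viewed, at most 10 in all, crops included, and the job is handed in when it is done.

```bash
mkdir -p pics
cat > h.py <<'E'
import numpy as np, cv2
from cell import env
def grab(n):
    p=env.camera_params(n); im,d=env.read_camera(n); return im,d,p
def cloud(d,p):
    v,u=np.mgrid[0:d.shape[0],0:d.shape[1]].astype(float)
    x=(u-p['cx'])/p['fx']; y=(v-p['cy'])/p['fy']
    rd=np.hypot(x,y); r=rd.copy()
    for _ in range(20): r=rd/(1+p['k1']*r*r)
    s=np.where(rd>0,r/np.maximum(rd,1e-9),1); x=x*s;y=y*s
    P=np.stack([x*d,-y*d,-d,np.ones_like(d)],-1)@np.array(p['T']).T
    P=P[...,:3]; P[d<=0]=np.nan; return P
E
python3 - <<'E'
from h import *
for n in("top","scene"):
    im,d,p=grab(n); cv2.imwrite(f'pics/{n}1.png',im); np.savez(f'{n}1.npz',im=im,P=cloud(d,p)); print(n,np.round(p['T'],2).tolist(),p['fx'],p['k1'])
print(env.get_time_s(),env.get_tool_rot())
E
```

```text
top [[0.0, 1.0, -0.09, 458.0], [-1.0, 0.0, -0.01, 1.87], [-0.01, 0.09, 1.0, 1144.53], [0.0, 0.0, 0.0, 1.0]] 408.36296276923434 -0.08295226083330871
scene [[0.87, 0.22, -0.43, 50.88], [-0.48, 0.44, -0.76, -898.91], [0.02, 0.87, 0.49, 715.34], [0.0, 0.0, 0.0, 1.0]] 470.98025944960517 -0.11858576327042142
0.1 [-6.51356719e-01 -3.07312175e+00  1.44569052e-03]
```

View pics/top1.png

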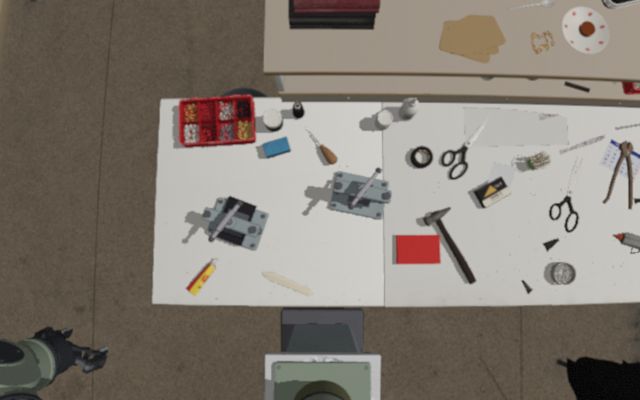

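View pics/scene1.png

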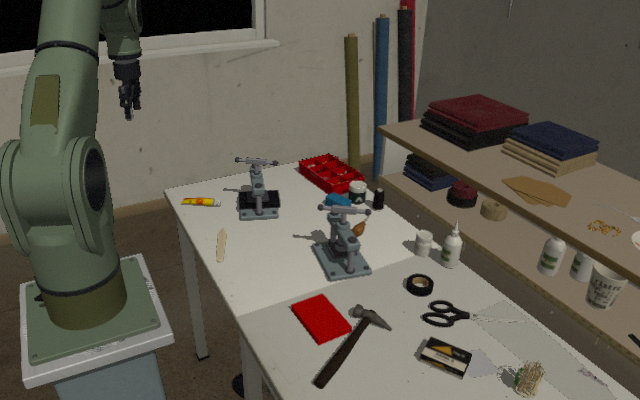

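The notebook's press is the left one: top view around (236,222), scene view around (258,190), with the black book under its foot. The empty press is at (360,195) in the top view. Next I measure both T-bars.

Run:
```python
from h import *
def seg(n,box,zr=(138,165)):
    P=np.load(n+'1.npz')['P']; u0,u1,v0,v1=box
    Q=P[v0:v1,u0:u1].reshape(-1,3); Q=Q[(Q[:,2]>zr[0])&(Q[:,2]<zr[1])]
    m=np.median(Q,0); Q=Q[np.linalg.norm(Q-m,axis=1)<80]
    c=Q.mean(0); w,V=np.linalg.eigh(np.cov(Q[:,:2].T)); a=V[:,1]; t=(Q[:,:2]-c[:2])@a
    mid=c[:2]+a*(t.min()+t.max())/2
    print(n,len(Q),'mean',c.round(1),'mid',mid.round(1),'ang',np.arctan2(a[1],a[0]).round(3),'len',np.ptp(t).round(1),'z',Q[:,2].min().round(),Q[:,2].max().round())
seg('top',(180,275,180,260)); seg('top',(320,400,155,230))
seg('scene',(225,290,145,200)); seg('scene',(305,385,190,240))
# bridge cross-check: z 95..111
def br(n,box,zr):
    P=np.load(n+'1.npz')['P']; u0,u1,v0,v1=box
    Q=P[v0:v1,u0:u1].reshape(-1,3); Q=Q[(Q[:,2]>zr[0])&(Q[:,2]<zr[1])].astype(np.float32)
    print(n,zr,len(Q),cv2.minAreaRect(Q[:,:2].copy()))
br('top',(180,275,180,260),(92,118)); br('top',(320,400,155,230),(92,118)); br('top',(180,275,180,260),(20,36))
```

```text
top 279 mean [508.5 237.2 155.7] mid [508.6 237.1] ang 2.483 len 127.3 z 138.0 164.0
top 245 mean [ 589.4 -100.9  156.1] mid [ 590.9 -102.1] ang 2.484 len 127.2 z 148.0 162.0
scene 237 mean [509.5 234.8 152.3] mid [508.9 235.2] ang 2.49 len 125.8 z 138.0 162.0
scene 341 mean [ 588.3 -105.1  152.3] mid [ 588.2 -105. ] ang 2.479 len 124.1 z 139.0 160.0
top (92, 118) 674 ((509.6062316894531, 238.9272918701172), (151.36337280273438, 34.14125061035156), 71.23798370361328)
top (92, 118) 703 ((590.4832153320312, -101.98719787597656), (151.98336791992188, 34.453304290771484), 78.16746520996094)
top (20, 36) 582 ((511.444091796875, 252.7845916748047), (139.7600860595703, 170.521240234375), 28.512245178222656)
```

Both cameras give the T-bar centre at (509, 237), bar angle -0.655, length 127 mm; the bridge centre agrees. I check the joint 7 range for both grasp yaws, move above the bar and look with the wrist camera.

```bash
cat >> h.py <<'E'
from scipy.spatial.transform import Rotation as Ro
def down(a):
    c,s=np.cos(a),np.sin(a)
    return Ro.from_matrix(np.array([[c,s,0],[s,-c,0],[0,0,-1]])).as_rotvec()
E
python3 - <<'E'
from h import *
best=None
for a in (-0.655,-0.655+np.pi):
    for da in (0.1,0,-0.7,-1.4,-1.6):
        q=env.inverse_kinematics([509,237,153],down(a+da)); print(round(a,2),da,None if q is None else np.round(q,2))
    q=env.inverse_kinematics([509,237,153],down(a)); q2=env.inverse_kinematics([509,237,153],down(a-1.5))
    if q is not None and q2 is not None:
        m=max(abs(q[6]),abs(q2[6]))
        if abs(abs(q2[6]-q[6])-1.5)<.3 and (best is None or m<best[0]): best=(m,a)
print(best)
a=best[1]
env.goto([509,237,240],down(a))
im,d,p=grab('wrist'); cv2.imwrite('pics/w1.png',im); P=cloud(d,p); np.savez('w1.npz',im=im,P=P)
Q=P.reshape(-1,3); Q=Q[np.abs(Q[:,2]-152)<14]; Q=Q[np.linalg.norm(Q[:,:2]-[509,237],axis=1)<80]
c=np.median(Q,0); w,V=np.linalg.eigh(np.cov(Q[:,:2].T)); ax=V[:,1]; t=(Q[:,:2]-c[:2])@ax; n=(Q[:,:2]-c[:2])@V[:,0]
print(len(Q),c,(Q.mean(0)[:2]),np.arctan2(ax[1],ax[0]),'ext',t.min(),t.max(),n.min(),n.max(),'mid',c[:2]+ax*(t.min()+t.max())/2+V[:,0]*(n.min()+n.max())/2, 'ztop',np.percentile(Q[:,2],[5,95]))
print(env.get_time_s(),env.get_tool_pos(),env.get_moment(),env.get_ft_force(),env.get_q())
E
```

```text
-0.66 0.1 [-0.99  1.2   1.3   1.67 -1.21  1.28 -1.55]
-0.66 0 [-0.07  0.95 -0.88  1.64  0.86  0.98  2.8 ]
-0.66 -0.7 [-0.15  0.9  -0.7   1.64  0.72  0.87  2.22]
-0.66 -1.4 [-0.24  0.86 -0.49  1.65  0.53  0.78  1.68]
-0.66 -1.6 [-0.27  0.85 -0.43  1.65  0.48  0.76  1.53]
2.49 0.1 [-0.46  0.82 -0.06  1.65  0.07  0.67  0.46]
2.49 0 [-0.47  0.82 -0.04  1.65  0.05  0.67  0.38]
2.49 -0.7 [-0.54  0.83  0.1   1.66 -0.12  0.67 -0.16]
2.49 -1.4 [-0.61  0.84  0.24  1.66 -0.28  0.68 -0.71]
2.49 -1.6 [-0.64  0.84  0.3   1.66 -0.35  0.69 -0.85]
NoneTraceback (most recent call last):
  File "<stdin>", line 11, in <module>
TypeError: 'NoneType' object is not subscriptable
```

Yaw 2.487 leaves joint 7 well inside its range, and clockwise is q7 decreasing.

Run:
```python
from h import *
a=2.487
env.goto([509,237,240],down(a))
im,d,p=grab('wrist'); cv2.imwrite('pics/w1.png',im); P=cloud(d,p); np.savez('w1.npz',im=im,P=P)
Q=P.reshape(-1,3); Q=Q[np.abs(Q[:,2]-152)<14]; Q=Q[np.linalg.norm(Q[:,:2]-[509,237],axis=1)<80]
c=np.median(Q,0); w,V=np.linalg.eigh(np.cov(Q[:,:2].T)); ax=V[:,1]; t=(Q[:,:2]-c[:2])@ax; n=(Q[:,:2]-c[:2])@V[:,0]
print(len(Q),c,(Q.mean(0)[:2]),np.arctan2(ax[1],ax[0]),'ext',t.min(),t.max(),n.min(),n.max(),'mid',c[:2]+ax*(t.min()+t.max())/2+V[:,0]*(n.min()+n.max())/2, 'ztop',np.percentile(Q[:,2],[5,95]))
print(env.get_time_s(),env.get_tool_pos(),env.get_moment(),env.get_ft_force(),env.get_q())
```

```text
2501 [502.75641744 245.54871483 157.25996261] [504.82306806 243.96641651] 2.484363388645101 ext -71.20436691355664 54.49384878382072 -8.006447774855237 7.849898258657986 mid [509.41899568 240.50624201] ztop [152.60721152 159.80746719]
1.6333 [508.42914919 238.25545466 240.00483201] [ 0.02809026 -0.01094245 -0.04612083] [-0.29888522  0.38306466 -0.61917177] [-0.4802788   0.70132671 -0.02821249  1.55492308  0.02280947  0.88564556
  0.4018938 ]
```

View pics/w1.png

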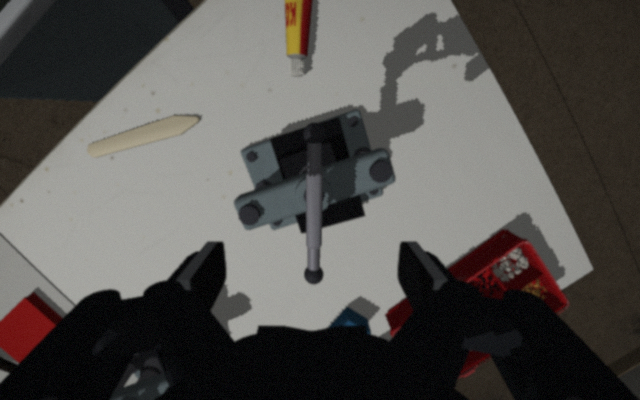

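The wrist view shows the T-bar vertical at column 313, between the fingers, with the notebook under the press. The axis is near (509, 238.5). I descend, grip, and turn the first 0.5 rad, which is safe for any contact angle, logging the moment.

```bash
cat >> h.py <<'E'
def mz(n=5):
    v=[]
    for _ in range(n): v.append(env.get_moment()[2]); env.wait(0.03)
    return np.mean(v)
def turn(d):
    q=np.array(env.get_q()) if False else np.load('qc.npy'); q[6]-=d; np.save('qc.npy',q); env.move_j(q); env.wait(0.1)
    R=Ro.from_rotvec(env.get_tool_rot()).as_matrix()
    print('q7',round(env.get_q()[6],3),'yaw',np.round(np.arctan2(R[1,0],R[0,0]),3),'mz',round(mz(),3),'F',np.round(env.get_ft_force(),1),'t',round(env.get_time_s(),2),flush=True)
E
python3 - <<'E'
from h import *
print(env.servo_line([509,238.5,153],down(2.485),speed=80,until_force=15), env.get_tool_pos(), mz())
env.clamp(); env.wait(0.2)
np.save('qc.npy',np.array(env.get_q()))
print(env.get_gripper_width(),env.get_finger_force(),env.get_tool_pos(),env.get_ft_force(),env.get_moment(),env.get_time_s())
for d in [0.0]+[0.1]*5: turn(d)
E
```

```text
False [509.1800374  238.59570974 153.43827465] 0.001076626561230355
0.1289521275417627 61.96848251041956 [509.64877153 239.35002295 153.26009867] [ 4.69096536  5.30479166 -1.49625837] [ 0.86543368 -0.81493738 -0.01622778] 3.9083
q7 0.391 yaw 2.485 mz 0.019 F [ 0.5  1.3 -0.1] t 4.42
q7 0.294 yaw 2.388 mz -0.106 F [ 2.4  2.6 -1.8] t 4.94
q7 0.193 yaw 2.288 mz -0.204 F [ 2.3  3.5 -2.1] t 5.46
q7 0.093 yaw 2.188 mz -0.216 F [ 4.4  4.2 -1.9] t 5.97
q7 -0.007 yaw 2.088 mz -0.228 F [ 4.7  4.3 -3.4] t 6.49
q7 -0.107 yaw 1.988 mz -0.212 F [ 6.2  5.8 -4. ] t 7.01
```

The free torque reads 0.215 N m, as specified, with no contact yet. I continue until it has risen by about 0.18.

Run:
```python
from h import *
for i in range(10):
    turn(0.08)
    if abs(mz(4))>0.38: break
im,d,p=grab('wrist'); cv2.imwrite('pics/w2.png',im)
```

```text
q7 -0.187 yaw 1.908 mz -0.226 F [ 5.2  4.6 -4.7] t 7.53
q7 -0.267 yaw 1.828 mz -0.203 F [ 6.5  6.1 -4.6] t 8.18
q7 -0.347 yaw 1.748 mz -0.178 F [ 6.9  4.6 -4.3] t 8.82
q7 -0.427 yaw 1.668 mz -0.147 F [ 8.2  5.7 -5.4] t 9.47
q7 -0.507 yaw 1.588 mz -0.126 F [ 7.6  4.2 -5.9] t 10.12
q7 -0.587 yaw 1.508 mz -0.11 F [ 9.3  6.2 -6.6] t 10.78
q7 -0.667 yaw 1.428 mz -0.071 F [ 8.5  5.8 -6.5] t 11.43
q7 -0.747 yaw 1.348 mz -0.041 F [ 9.1  5.6 -7.2] t 12.07
q7 -0.827 yaw 1.268 mz 0.004 F [10.   4.5 -7.1] t 12.72
q7 -0.907 yaw 1.188 mz 0.031 F [10.6  5.4 -6.7] t 13.38
```

View pics/w2.png

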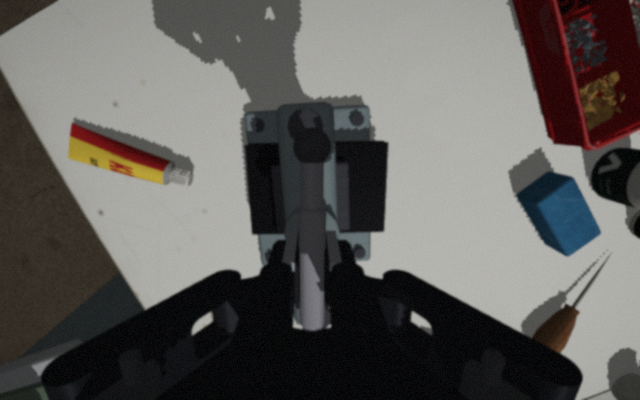

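The bar is still lined up with the gripper (column 312), so the handle has turned the full 1.3 rad without slipping. The at-rest moment carries reversed friction (-0.22), so my threshold did not apply. The kink is clear: flat until yaw ≈ 1.89 (0.6 rad turned), then +0.35 N m/rad, exactly the notebook's stiffness. That puts us about 0.7 rad past contact (≈60 N), inside the good band. I stop here, release, lift and verify.

Run:
```python
from h import *
env.open_gripper(); env.wait(0.3)
print(env.get_gripper_width(),env.get_ft_force(),env.get_moment())
p=env.get_tool_pos(); env.servo_line([p[0],p[1],290],speed=100)
env.goto([450,420,330],down(1.3)); env.wait(0.2)
im,d,pr=grab('top'); P=cloud(d,pr); cv2.imwrite('pics/top2.png',cv2.resize(im[150:270,170:410],None,fx=3,fy=3))
for box in ((180,275,180,260),(320,400,155,230)):
    Q=P[box[2]:box[3],box[0]:box[1]].reshape(-1,3); Q=Q[(Q[:,2]>143)&(Q[:,2]<165)]; m=np.median(Q,0); Q=Q[np.linalg.norm(Q-m,axis=1)<80]
    w,V=np.linalg.eigh(np.cov(Q[:,:2].T)); a=V[:,1]; print(len(Q),Q.mean(0),np.arctan2(a[1],a[0])%np.pi)
print(env.get_time_s(),env.get_ft_force())
```

```text
0.9998322276779638 [ 0.15002216  0.57739752 -0.48151822] [0.01231208 0.01610989 0.04178813]
249 [509.36899525 237.45207335 156.27763909] 1.2549975078179862
245 [ 589.61988326 -101.0200695   155.8617475 ] 2.4828204738614557
17.1333 [ 0.19477342 -0.16850355 -0.6587919 ]
```

View pics/top2.png

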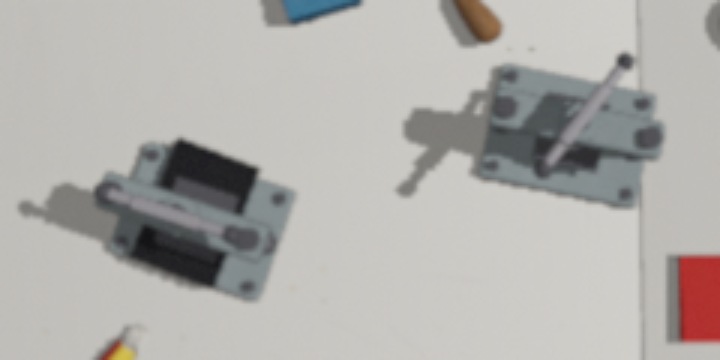

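The left handle (crop about (180,215)) rests at 1.255 rad after easing back about 0.07, which fits the screw holding near 50 N. The notebook lies where it was, and the empty press's handle is unmoved (2.483).

```bash
python3 -c "
from cell import env
print(env.sign_off())"
```

```text
the job is handed in; nothing more can be done
None
```

I turned the notebook press's handle about 1.23 rad clockwise (net), clamping the notebook roughly 0.6 rad past contact by my estimate; I released it, left the empty press's handle unturned, and handed the job in at about 17 s.

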